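# Close up a glued drawer front with a one-hand ratchet bar clamp

## Robot

A 6-joint arm with a two-finger parallel gripper is mounted at the origin on the work surface. World frame = base frame: x ahead of the robot, y to its left, z up, the work surface at z = 0. Lengths are in m, angles in rad, forces in N, time in s.
With the tool pointing down it reaches from about 0.375 to 0.9 m from the base axis. Payload 3.1 kg.
Tool frame: the origin (TCP) lies at the very end of the fingers, on their centre line; the grasp point (between the pads) lies 19 mm behind it; x points along the fingers, z is the direction in which the jaws open and shut, and the axes are right-handed (so a half turn about x gives the same grasp; the last joint's range is limited). The gripper opens to 87 mm and grips with 3 to 60 N. Pads are 19 mm wide; open, the fingers measure 117 mm over their backs; the gripper's body (75 mm by 190 mm) begins 51 mm behind the grasp point.
Start: joints at [-1.49, 0.527, 1.433, -0, 1.181, -0.178], TCP at [0.161, -0.604, 0.223] pointing down, gripper open.
Joint ranges: [-3.08, 3.08], [-0.75, 2.2], [0.22, 2.44], [-1.43, 4.57], [0, 2.65], [-2.85, 2.85]. Speed limits (rad/s): [2.79, 2.79, 3.14, 3.14, 3.14, 3.14].

## Interface

Orientations are given as a unit quaternion [x, y, z, w].
In Python, from rig import get_obs, vision, hand_in gives the robot as it stands. The module is installed in compiled form; this text tells all that it offers.
- The arm moves only by the tool step_arm, never from a script. Its arguments are lists of equal length, an entry for each row: "slide": the shift along the world's x, y, z scaled (see below), a list of three; "turn": the turn, a rotation vector about the world's x, y, z scaled (see below), a list of three. In form: {"slide": [[dx, dy, dz], ...], "turn": [[wx, wy, wz], ...]}. A call has 1 to 12 rows; each row is the pose to reach, as a shift and turn from the pose commanded when the call began, turning the shorter way round; what a row does not reach only later rows make up. The controller multiplies each number of a shift by 0.1 m and each number of a turn by 2 pi rad. A row lasts 1/10 s, in which the tool goes at most 50 mm and 8.59 degrees, less where a joint would pass 70% of its speed; a pose out of reach is approached as far as the arm can. A call with a number of a shift or a turn outside -1 to 1 is refused whole. A call with a gripper value outside its range is refused whole. "jaw" is the opening, from 0 (shut) to 1 (fully open), set as the call begins (left out, the last holds). The fingers move at their own pace and stop on an object; "newtons" is the grip in N (left out, the last holds). Time passes only in rows, so rows that repeat a pose let the fingers close. It gives the time, the measured TCP pose, the force and the opening at its end, in the units of the state.
- get_obs(): the state, without advancing time (a new reading comes with each control period).
- vision.camera(name): name is "scene" or "top" or "wrist"; returns a dict with "image" (384x512x3 uint8, red, green, blue), "depth" (384x512 float32, m along the optical axis (not along the pixel's ray), 0 where there is no reading), "mtx" (3x3 intrinsics, pixels), "T" (4x4, takes a point from camera to world coordinates). Camera axes: x right, y down, z forward; pixel columns grow to the right and rows downward; lengths in m; the calibration is good to about 2 mm. The wrist camera is an equidistant fisheye: a pixel r from the principal point sees the ray r / f radians off the axis. A picture is of the moment at which its call begins.
- hand_in(): hands the job in, once; it reports no verdict.
Trained networks look in a picture, given as the dict that the camera call returned (one of the last four; its "shot" number tells which), for a name from the list of things; names that differ only in an ending like _2 or _b are one class to them, and where a whole thing is asked for, a point or a joint stands for the part that bears it (a point fixed in the world has none). Each returns a list of dicts, best first, with "p" (0 to 1); they miss things now and then, are a little off and sometimes report something else, mostly with a low value. They report only what shows in the picture. A call takes as long as a camera call. They do not tell look-alikes from the thing itself.
- vision.silhouettes(picture, thing): "mask" (384x512 bool, what is visible of it) and "centre" ([column, row] in pixels, amid what is visible of it).
- vision.spot_point(picture, thing): "centre" ([column, row] in pixels: a listed point, or the origin of a listed thing).
The state is a dict: "time": time; "q": joint angles; "joint_velocities": joint speeds; "joint_torque": joint torques, N m; "position": TCP position; "tool_rot": TCP orientation; "ft_force": force on the tool from outside, world axes, zero at the start; "moment": the same for the moment, N m; "grip_width": finger opening in m.
Only numpy, scipy, OpenCV 4.12 (cv2) and the standard library are available. Lean on these libraries where they do the work, as an engineer would, in place of code of your own. Each camera call takes 0.05 s, during which the arm holds its last target.

## Task

The front of this small plywood drawer has just been glued and the bar clamp already lies around it. Pump the clamp's trigger until the jaws have closed the joint and hold the drawer snugly between them, firm but gentle so that the thin plywood is not crushed. Finish still squeezing the trigger: do not let go of the clamp, and leave the things around it where they are.

Things in the scene. Friction and masses are not known exactly. Their poses are not given: they have to be found in the camera images.
- clamp: One-hand ratchet bar clamp, 340 mm long, black plastic with a steel bar, lying loose on its side; 0.8 kg. Origin: on the bench, under the bar in the middle of the housing. Own x runs along the bar to the far jaw, own y to the side of both jaws and the drawer, z up. Grip and trigger stick out to -y. No part is higher than 28 mm. The rear pad's face is at x = 28 mm.
- handle_mid (a point): Middle of the outer face of the pistol grip (the face turned away from the trigger), at clamp (-26, -65, 14) mm: the place for one finger. The grip is 20 mm wide in x (x = -26 to -6 mm), 90 mm long in y (-22 to -112 mm), z = 0 to 28 mm. Outside it 80 mm are free.
- trigger_mid (a point): Middle of the outer face of the grey trigger (turned away from the grip), at clamp (31, -63, 14) mm at rest: the place for the other finger. Over the outer faces grip and trigger measure 57 mm at rest, 35 mm fully squeezed. A hand that stays in place must open to 80 mm or more to let it fully out. Trigger 12 mm thick, z = 3 to 25 mm, blade 68 mm long. Outside it 80 mm are free.
- trigger (a joint): Trigger angle, rad: 0 let out, 0.26 squeezed home; let it out below 0.03 to catch the next teeth. Pivot near the bar, 86 mm from trigger_mid. Free, it takes 3 N at trigger_mid to start and 12 N to go home; a full squeeze draws the far jaw 7 mm nearer. With the jaw on the work it stops short: 12 N of squeeze gives about 12 N at the jaw, 16 N 20 N, 20 N 30 N, 40 N crushes.
- bar (a joint): Travel of the toothed bar and far jaw through the housing, m, growing as the jaws close. The far pad's face is at clamp x = 203 mm minus this travel. Teeth every 3.5 mm and a holding pawl stop it going back; let out under load it slips back up to 3.5 mm to the last tooth, and the squeeze is lost. Until all is tight it must travel 18 to 45 mm.
- front_pad (a joint): How far the far jaw's soft rubber pad is pressed in, m: 0 free, 0.005 at most; it pushes back with 10 N per mm.
- front_face (a point): Centre of the face of the far jaw's pad (34 mm wide, 26 mm high), 14 mm above the bench. Pumping brings it to the drawer front.
- rear_face (a point): Centre of the face of the rear jaw's pad (34 mm wide, 26 mm high), 14 mm above the bench, fixed to the clamp's housing.
- tray: Plywood drawer tray, open at the top, 110 x 90 x 50 mm, walls 6 mm, 0.2 kg, standing loose between the jaws. Origin: centre of its underside. Own x runs along the clamp's bar; the front closes on its +x face (x = 55 mm). Its -x face stands 1 to 5 mm from the rear pad. Thin stuff: 10 to 35 N from the jaws closes the joint well, over 60 N crushes it.
- front: Drawer front: upright wooden board 12 mm thick, 104 mm wide, 60 mm high, with a round knob, 0.07 kg, standing loose 2 to 5 mm before the tray's +x face. Origin: middle of the lower edge of its glued back face; own x points from the tray to the far jaw.
- glue: White glue bottle, 54 mm in diameter, 155 mm high, standing on the bench; origin in its underside. Leave alone.
- screwdriver: Screwdriver 200 mm long lying on the bench. Leave alone.
- tape: Roll of tape, 96 mm in diameter, 24 mm high, lying flat; origin in its underside. Leave alone.
Mind the look-alikes: they are no part of the job. Of the things like the tray, leave any that is black, blue or turquoise; of the rest the larger one is meant.

How it is judged:
On the way, in this order (a step that is already met when the one before it is completed fails the run):
1. the trigger is squeezed through a working stroke (value of joint trigger above 0.15 rad), for 0.05 s.
2. the trigger is let out again to catch the next teeth (value of joint trigger below 0.05 rad), for 0.05 s.
3. by pumping, the jaws close the joint and grip the drawer (contact force between clamp and front above 6 N and contact force between clamp and tray above 4 N), for 0.2 s.
At the end, for the whole second after the job is handed in: Far jaw presses the front with 6 to 60 N, rear jaw bears on the tray with over 4 N; front closed on the tray (gap under 1.5 mm, within 0.04 rad); drawer level on the bench, at rest; fingers still squeeze the clamp (over 3 N), trigger in by at least 0.01 rad (all of step 3 and contact force between clamp and front below 60 N and contact force between the fingers and clamp above 3 N and x of front in the frame of tray below 0.0565 m and angle between the x axis of front and the x axis of tray, either way round below 0.04 rad and angle between tray's own z axis and vertical below 0.06 rad and height (world z) of tray below 0.008 m and value of joint trigger above 0.01 rad and linear speed of tray below 0.01 m/s); the arm keeps its last pose, push and grip.
It fails at once if the drawer is crushed: more than 60 N from the clamp (contact force between clamp and front above 60 N or contact force between clamp and tray above 60 N).
It fails at once if a thing standing by is pushed or knocked over (distance of any of glue, screwdriver, tape from where it was at the start of the episode above 0.025 m or angle between glue's own z axis and vertical above 0.4 rad).
It also fails if it takes over 54 s, if anything falls off the work surface, if the arm or the gripper's body presses on something with over 40 N, if the wrist force passes 120 N, or if a joint passes its speed limit or range.

## Working session

There is one attempt and no reset: what is moved stays moved. The work goes in short steps, Python scripts to look and compute and a tool call to move; the robot and the scene stay as the last step left them, time stands still between calls to the robot, and variables do not carry over. Pictures are saved under pics/ and viewed, and the job is handed in when it is done.

Besides the shell and the picture viewer there is one more tool, called after "Emit:" as name(argument=value, ...), one argument or row to a line, values as JSON. step_arm: Moves the arm, as the interface text tells. Its arguments: {"type":"object","properties":{"slide":{"type":"array"},"turn":{"type":"array"},"jaw":{"type":"number"},"newtons":{"type":"number"}},"required":["slide","turn"]}

```bash
mkdir -p pics
cat > h.py <<'E'
import numpy as np,cv2
from rig import get_obs,vision,hand_in
def save(im,n): cv2.imwrite('pics/'+n,cv2.cvtColor(im,cv2.COLOR_RGB2BGR))
def px2w(c,u,v,d=None):
    K=c['mtx']; d=c['depth'][int(round(v)),int(round(u))] if d is None else d
    p=np.array([(u-K[0,2])/K[0,0]*d,(v-K[1,2])/K[1,1]*d,d,1]); return (c['T']@p)[:3]
def px2z(c,u,v,z):
    K=c['mtx'];T=c['T']; r=T[:3,:3]@np.array([(u-K[0,2])/K[0,0],(v-K[1,2])/K[1,1],1]); o=T[:3,3]
    return o+r*(z-o[2])/r[2]
E
python3 - <<'E'
from h import *
for n in('top','scene'):
    c=vision.camera(n); save(c['image'],n+'0.png'); np.savez(n+'0.npz',**{k:c[k] for k in('image','depth','mtx','T')})
    for t in('clamp','handle_mid','trigger_mid','front_face','rear_face','tray','front','glue','screwdriver','tape'):
        for s in vision.spot_point(c,t): print(n,t,np.round(s['centre'],1),round(s['p'],2),np.round(px2z(c,*s['centre'],0.014 if t in('handle_mid','trigger_mid','front_face','rear_face') else 0),3))
o=get_obs();print({k:np.round(v,3) for k,v in o.items()})
E
```

```text
top clamp [241.8 211.7] 0.75 [0.571 0.026 0.   ]
top handle_mid [288.8 174.7] 0.73 [ 0.69  -0.13   0.014]
top handle_mid [240.3 237.1] 0.59 [0.489 0.031 0.014]
top trigger_mid [255.7 228.6] 0.66 [ 0.515 -0.019  0.014]
top front_face [285.7 173.4] 0.46 [ 0.695 -0.12   0.014]
top rear_face [239.6 190.8] 0.94 [0.639 0.032 0.014]
top tray [259.  133.8] 0.93 [ 0.831 -0.035  0.   ]
top tray [259.8 185.7] 0.88 [ 0.656 -0.035  0.   ]
top tray [341.3 170.4] 0.78 [ 0.704 -0.307  0.   ]
top tray [289.8 266.3] 0.68 [ 0.391 -0.128  0.   ]
top tray [213.1 137.7] 0.65 [0.819 0.119 0.   ]
top front [275.5 175.6] 0.78 [ 0.69  -0.087  0.   ]
top glue [179.5 156. ] 0.77 [0.759 0.23  0.   ]
top screwdriver [178.3 159.3] 0.72 [0.748 0.234 0.   ]
top screwdriver [363.5 234. ] 0.58 [ 0.492 -0.373  0.   ]
top screwdriver [244.2 211.6] 0.42 [0.572 0.018 0.   ]
top tape [119.4 242. ] 0.95 [0.478 0.425 0.   ]
top tape [243.  187.7] 0.27 [0.651 0.021 0.   ]
scene clamp [266.8 192.5] 0.55 [0.572 0.026 0.   ]
scene handle_mid [261.7 170.7] 0.83 [0.498 0.039 0.014]
scene trigger_mid [243.  180.2] 0.72 [ 0.516 -0.0
[... 318 characters left out ...]
 0.706 -0.313  0.   ]
scene tray [258.9 222.1] 0.77 [ 0.662 -0.032  0.   ]
scene front [243.  231.7] 0.7 [ 0.677 -0.081  0.   ]
scene glue [365.7 216.3] 0.75 [0.74  0.241 0.   ]
scene screwdriver [120.4 211.1] 0.65 [ 0.502 -0.366  0.   ]
{'time': np.float64(1.1), 'q': array([-1.489,  0.527,  1.433, -0.   ,  1.181, -0.178]), 'joint_velocities': array([-0.   ,  0.   ,  0.001,  0.001,  0.002, -0.   ]), 'joint_torque': array([  0.   , -44.002, -17.698,   0.063,   0.05 ,  -0.   ]), 'position': array([ 0.161, -0.604,  0.223]), 'tool_rot': array([ 0.431,  0.561, -0.431,  0.561]), 'ft_force': array([-0.9  , -0.023,  0.096]), 'moment': array([ 0.001, -0.003,  0.031]), 'grip_width': np.float64(0.087)}
```

Run:
```python
import numpy as np,cv2
from h import save
a=np.load('top0.npz')['image']; save(cv2.resize(a[110:290,150:390],None,fx=3.3,fy=3.3,interpolation=2),'top_crop.png')
a=np.load('scene0.npz')['image']; save(cv2.resize(a[130:310,120:390],None,fx=2.9,fy=2.9,interpolation=2),'scene_crop.png')
```

```text
(no output)
```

View pics/top_crop.png

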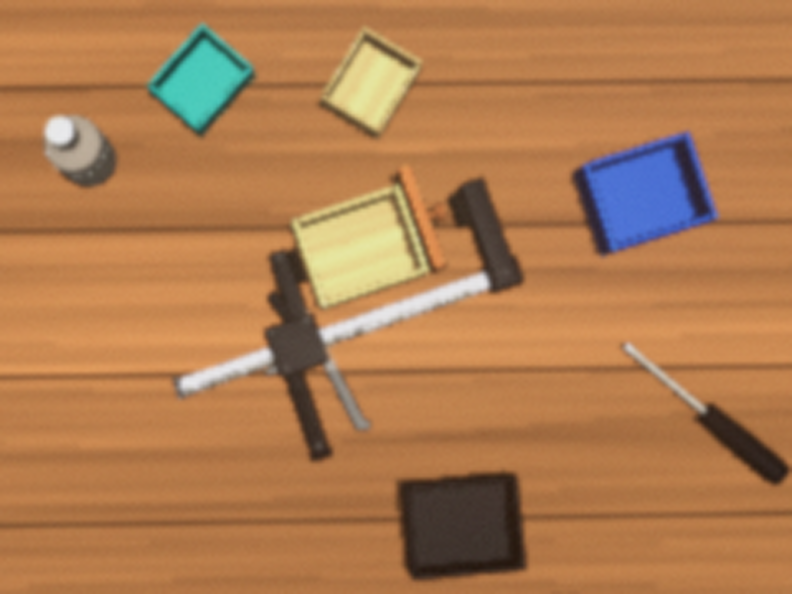

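View pics/scene_crop.png

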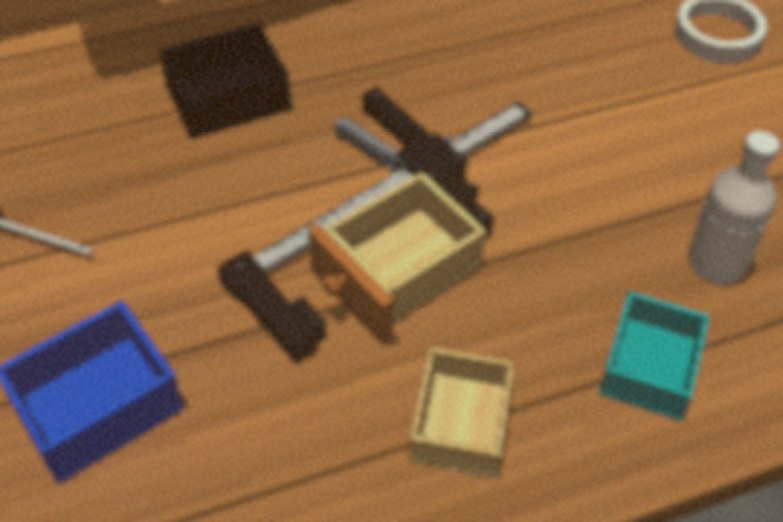

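View pics/top0.png

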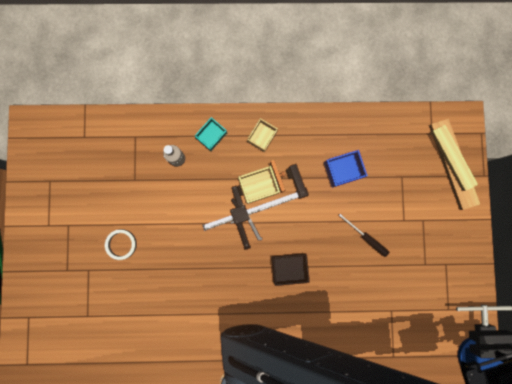

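Run:
```python
import numpy as np,cv2
from scipy.spatial.transform import Rotation as R
Rm=R.from_quat([0.431,0.561,-0.431,0.561]).as_matrix();print(Rm.round(3))
d=np.load('top0.npz');c={k:d[k] for k in d.files}
from h import px2z
f=lambda u,v:(150+u/3.3-.35,110+v/3.3-.35)
for n,u,v,z in [('barL',180,385,.02),('barR',490,281,.02),('grip end',320,455,.028),('trig end',363,426,.025),('housing',297,345,.028)]:
    print(n,px2z(c,*f(u,v),z).round(4))
z=Rm[:,2];print(np.degrees(np.arctan2(z[1],z[0])))
```

```text
[[ 0.     0.966  0.258]
 [ 0.     0.258 -0.966]
 [-1.     0.     0.   ]]
barL [0.5252 0.1472 0.02  ]
barR [ 0.623  -0.1584  0.02  ]
grip end [0.4557 0.0114 0.028 ]
trig end [ 0.4829 -0.0307  0.025 ]
housing [0.5623 0.0324 0.028 ]
-75.06805186633662
```

Emit:
step_arm(
  slide=[
    [0.25, 0.45, 0],
    [0.5, 0.9, 0],
  ],
  turn=[
    [0, 0, 0.004],
    [0, 0, 0.0078],
  ],
  jaw=1,
  newtons=16,
)

```text
time: 1.3
position: [0.209, -0.5166, 0.2223]
tool_rot: [0.418, 0.57, -0.418, 0.571]
ft_force: [0.4, -0.1, -0.2]
grip_width: 0.0874
```

Emit:
step_arm(
  slide=[
    [0.25, 0.45, 0],
    [0.5, 0.9, 0],
  ],
  turn=[
    [0, 0, 0],
    [0, 0, 0],
  ],
)

```text
time: 1.5
position: [0.2583, -0.4276, 0.2226]
tool_rot: [0.417, 0.571, -0.417, 0.571]
ft_force: [1.9, -0.9, 0.5]
grip_width: 0.0869
```

Emit:
step_arm(
  slide=[
    [0.25, 0.45, 0],
    [0.5, 0.9, 0],
  ],
  turn=[
    [0, 0, 0],
    [0, 0, 0],
  ],
)

```text
time: 1.7
position: [0.3069, -0.3401, 0.2228]
tool_rot: [0.417, 0.57, -0.417, 0.571]
ft_force: [1.3, -0.7, 1.1]
grip_width: 0.0866
```

Emit:
step_arm(
  slide=[
    [0.25, 0.45, 0],
    [0.5, 0.9, 0],
  ],
  turn=[
    [0, 0, 0],
    [0, 0, 0],
  ],
)

```text
time: 1.9
position: [0.3556, -0.2528, 0.2229]
tool_rot: [0.417, 0.57, -0.417, 0.571]
ft_force: [1.2, -1.2, -0.0]
grip_width: 0.0869
```

Emit:
step_arm(
  slide=[
    [0.25, 0.45, 0],
    [0.5, 0.9, 0],
  ],
  turn=[
    [0, 0, 0],
    [0, 0, 0],
  ],
)

```text
time: 2.1
position: [0.4042, -0.1653, 0.2229]
tool_rot: [0.417, 0.57, -0.417, 0.571]
ft_force: [1.2, -1.1, -0.3]
grip_width: 0.0871
```

Emit:
step_arm(
  slide=[
    [0.25, 0.45, 0],
    [0.5, 0.9, 0],
  ],
  turn=[
    [0, 0, 0],
    [0, 0, 0],
  ],
)

```text
time: 2.3
position: [0.4529, -0.0777, 0.2229]
tool_rot: [0.417, 0.571, -0.417, 0.571]
ft_force: [1.2, 0.0, -0.5]
grip_width: 0.087
```

Emit:
step_arm(
  slide=[
    [0.25, 0.43, 0],
    [0.5, 0.85, 0],
    [0.5, 0.85, 0],
    [0.5, 0.85, 0],
  ],
  turn=[
    [0, 0, 0],
    [0, 0, 0],
    [0, 0, 0],
    [0, 0, 0],
  ],
)

```text
time: 2.7
position: [0.502, 0.0065, 0.2225]
tool_rot: [0.416, 0.572, -0.416, 0.572]
ft_force: [-0.5, -0.1, -0.3]
grip_width: 0.0869
```

```bash
cat >> h.py <<'E'
def fish2z(c,u,v,z):
    K=c['mtx'];T=c['T']; x=(u-K[0,2])/K[0,0]; y=(v-K[1,2])/K[1,1]; r=np.hypot(x,y)
    d=T[:3,:3]@np.array([x/r*np.sin(r),y/r*np.sin(r),np.cos(r)]) if r>1e-9 else T[:3,2]
    o=T[:3,3]; return o+d*(z-o[2])/d[2]
E
python3 - <<'E'
from h import *
c=vision.camera('wrist'); save(cv2.resize(c['image'],None,fx=1.55,fy=1.55),'w1.png'); np.savez('w1.npz',**{k:c[k] for k in('image','depth','mtx','T')})
print(c['mtx'],c['T'].round(3))
for t in('clamp','handle_mid','trigger_mid','front_face','rear_face','tray','front'):
    for s in vision.spot_point(c,t): print(t,np.round(s['centre'],1),round(s['p'],2),np.round(fish2z(c,*s['centre'],0.014 if t in('handle_mid','trigger_mid','front_face','rear_face') else 0),3))
print(get_obs()['position'])
E
```

```text
[[297.31863964   0.         253.30479312]
 [  0.         297.31863964 186.52374346]
 [  0.           0.           1.        ]] [[ 0.307 -0.919 -0.249  0.571]
 [-0.952 -0.296 -0.081  0.03 ]
 [ 0.001  0.262 -0.965  0.386]
 [ 0.     0.     0.     1.   ]]
clamp [251.1 112. ] 0.6 [0.565 0.03  0.   ]
trigger_mid [277.6 164. ] 0.73 [ 0.513 -0.022  0.014]
front_face [392.9  59.1] 0.86 [ 0.698 -0.124  0.014]
rear_face [273.7  51. ] 0.66 [0.647 0.028 0.014]
tray [314.9 262.7] 0.79 [ 0.387 -0.127  0.   ]
tray [481.7 110.3] 0.72 [ 0.704 -0.312  0.   ]
tray [317.8  59.5] 0.69 [ 0.659 -0.03   0.   ]
front [358.1  61.5] 0.83 [ 0.678 -0.082  0.   ]
[0.50170287 0.00446072 0.22262915]
```

View pics/w1.png

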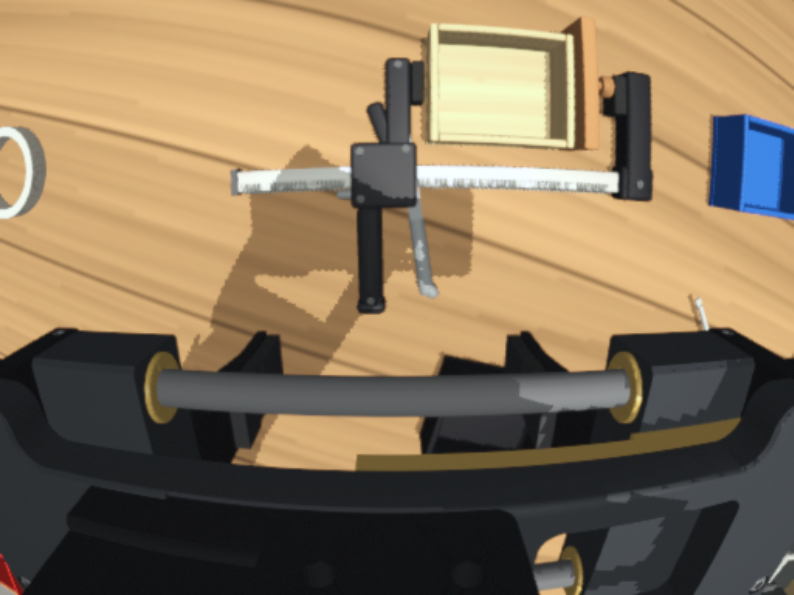

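Run:
```python
from h import *
d=np.load('w1.npz');c={k:d[k] for k in d.files}
pts=[('barL',235,182,.02),('barR',618,182,.02),('gripL',359,260,.028),('gripR',383,260,.028),('gripend',372,303,.028),('trigR1',426,240,.025),('trigR',433,272,.025),('trigend',430,296,.025),('h1',352,144,.028),('h2',416,144,.028),('h3',416,207,.028),('h4',352,205,.028),('rpad',424,83,.027),('trayBL',430,145,.05),('trayBR',574,148,.05),('trayTL',431,26,.05),('fpad',604,100,.027)]
P={n:fish2z(c,u/1.55,v/1.55,z) for n,u,v,z in pts}
b=P['barR']-P['barL'];th=np.arctan2(b[1],b[0]);print(np.degrees(th))
X=np.array([np.cos(th),np.sin(th)]);Y=np.array([-X[1],X[0]])
o=np.mean([P[k] for k in('h1','h2','h3','h4')],0)[:2];print(o)
for n,p in P.items(): q=p[:2]-o; print(n,p.round(4),(q@X*1000).round(1),(q@Y*1000).round(1))
```

```text
-71.43011656826141
[0.56308255 0.03391373]
barL [0.5233 0.1495 0.02  ] -122.2 -0.9
barR [ 0.6257 -0.1552  0.02  ] 199.2 -0.9
gripL [0.4931 0.0324 0.028 ] -20.8 -66.8
gripR [0.4989 0.0142 0.028 ] -1.8 -67.1
gripend [0.4623 0.012  0.028 ] -11.3 -102.5
trigR1 [ 0.5242 -0.0134  0.025 ] 32.5 -51.9
trigR [ 0.5013 -0.0272  0.025 ] 38.2 -78.0
trigend [ 0.4816 -0.0314  0.025 ] 36.0 -98.1
h1 [0.5787 0.0646 0.028 ] -24.2 24.5
h2 [0.5935 0.0179 0.028 ] 24.8 23.7
h3 [0.5469 0.0026 0.028 ] 24.5 -25.3
h4 [0.5333 0.0504 0.028 ] -25.2 -23.0
rpad [0.6415 0.0269 0.027 ] 31.6 72.1
trayBL [0.5946 0.0089 0.05  ] 33.8 21.9
trayBR [ 0.6315 -0.0951  0.05  ] 144.1 23.7
trayTL [0.6808 0.0357 0.05  ] 35.8 112.2
fpad [ 0.6848 -0.1164  0.027 ] 181.3 67.5
```

Emit:
step_arm(
  slide=[
    [0.01, 0.01, -0.45],
    [0.02, 0.02, -0.9],
    [0.02, 0.02, -0.9],
  ],
  turn=[
    [0, 0, 0],
    [0, 0, 0],
    [0, 0, 0],
  ],
)

```text
time: 3.4
position: [0.4994, 0.0078, 0.1277]
tool_rot: [0.415, 0.575, -0.419, 0.566]
ft_force: [-0.9, 0.3, -0.0]
grip_width: 0.0871
```

Emit:
step_arm(
  slide=[
    [0, 0, -0.35],
    [0, 0, -0.7],
    [0, 0, -0.7],
  ],
  turn=[
    [0, 0, 0],
    [0, 0, 0],
    [0, 0, 0],
  ],
)

```text
time: 3.7
position: [0.5021, 0.0074, 0.0609]
tool_rot: [0.416, 0.573, -0.418, 0.569]
ft_force: [-0.6, -0.3, -0.4]
grip_width: 0.0869
```

Run:
```python
from h import *
c=vision.camera('wrist'); save(cv2.resize(c['image'],None,fx=1.55,fy=1.55),'w2.png'); np.savez('w2.npz',**{k:c[k] for k in('image','depth','mtx','T')})
o=get_obs();print(o['position'],o['ft_force'])
```

```text
[0.50348129 0.00727822 0.0627028 ] [-0.02662117  0.51711955  1.39458814]
```

View pics/w2.png

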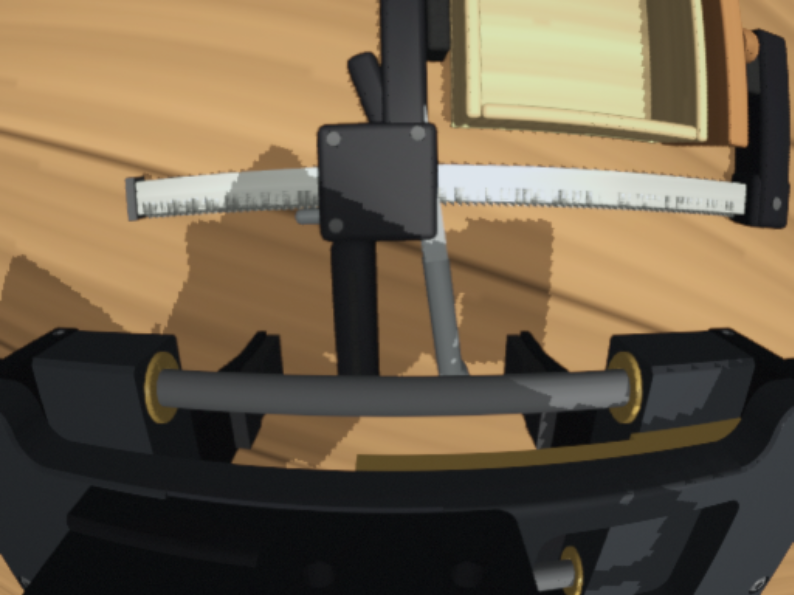

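Emit:
step_arm(
  slide=[
    [0, 0, -0.3],
    [0, 0, -0.5],
    [0, -0.01, -0.57],
    [0, -0.01, -0.57],
    [0, -0.01, -0.57],
  ],
  turn=[
    [0, 0, 0],
    [0, 0, 0],
    [0, 0, 0],
    [0, 0, 0],
    [0, 0, 0],
  ],
)

```text
time: 4.25
position: [0.5054, 0.0062, 0.0073]
tool_rot: [0.418, 0.57, -0.417, 0.572]
ft_force: [-0.9, 0.8, 0.4]
grip_width: 0.0871
```

Emit:
step_arm(
  slide=[
    [0, 0, 0],
    [0, 0, 0],
    [0, 0, 0],
    [0, 0, 0],
  ],
  turn=[
    [0, 0, 0],
    [0, 0, 0],
    [0, 0, 0],
    [0, 0, 0],
  ],
  jaw=0.66,
  newtons=16,
)

```text
time: 4.65
position: [0.504, 0.0065, 0.0058]
tool_rot: [0.417, 0.571, -0.417, 0.571]
ft_force: [-0.6, 0.3, 0.3]
grip_width: 0.063
```

Run:
```python
from h import *
c=vision.camera('wrist'); save(cv2.resize(c['image'],None,fx=1.55,fy=1.55),'w3.png')
o=get_obs();print(o['position'],o['ft_force'],o['grip_width'])
```

```text
[0.50403887 0.00652746 0.00573054] [-0.10059238  0.70727362 -0.36255095] 0.06139019120752846
```

View pics/w3.png

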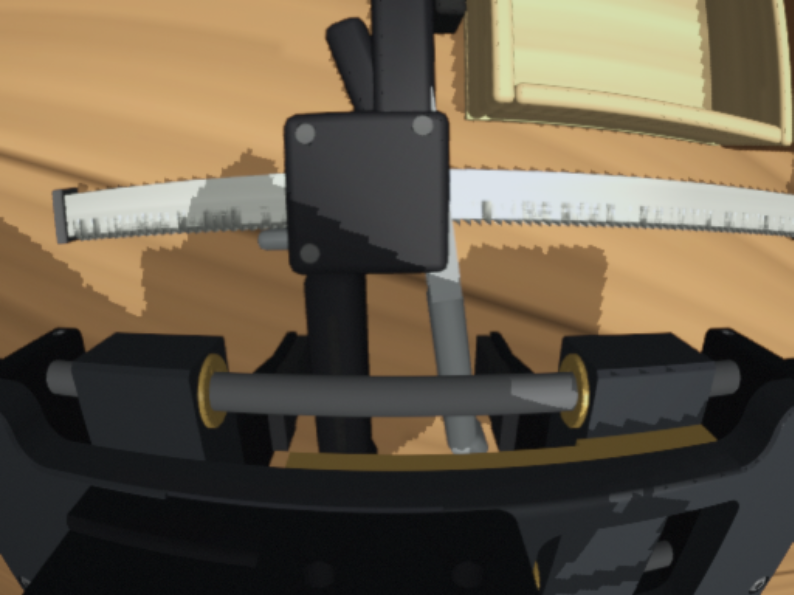

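Emit:
step_arm(
  slide=[
    [0, 0, 0],
    [-0.007, 0.02, 0],
    [-0.014, 0.043, 0],
    [-0.021, 0.063, 0],
    [-0.028, 0.084, 0],
    [-0.035, 0.105, 0],
    [-0.035, 0.105, 0],
    [-0.035, 0.105, 0],
    [-0.035, 0.105, 0],
  ],
  turn=[
    [0, 0, 0],
    [0, 0, 0],
    [0, 0, 0],
    [0, 0, 0],
    [0, 0, 0],
    [0, 0, 0],
    [0, 0, 0],
    [0, 0, 0],
    [0, 0, 0],
  ],
  jaw=0.3,
  newtons=16,
)

```text
time: 5.6
position: [0.5013, 0.016, 0.0056]
tool_rot: [0.417, 0.57, -0.417, 0.572]
ft_force: [-1.1, -5.2, 1.0]
grip_width: 0.0353
```

Run:
```python
from h import *
c=vision.camera('wrist'); save(cv2.resize(c['image'],None,fx=1.55,fy=1.55),'w4.png')
o=get_obs();print(o['position'],o['ft_force'],o['grip_width'])
```

```text
[0.50133291 0.01601433 0.00557505] [ 0.6098221  -5.87061349  0.84439561] 0.03509788024417753
```

View pics/w4.png

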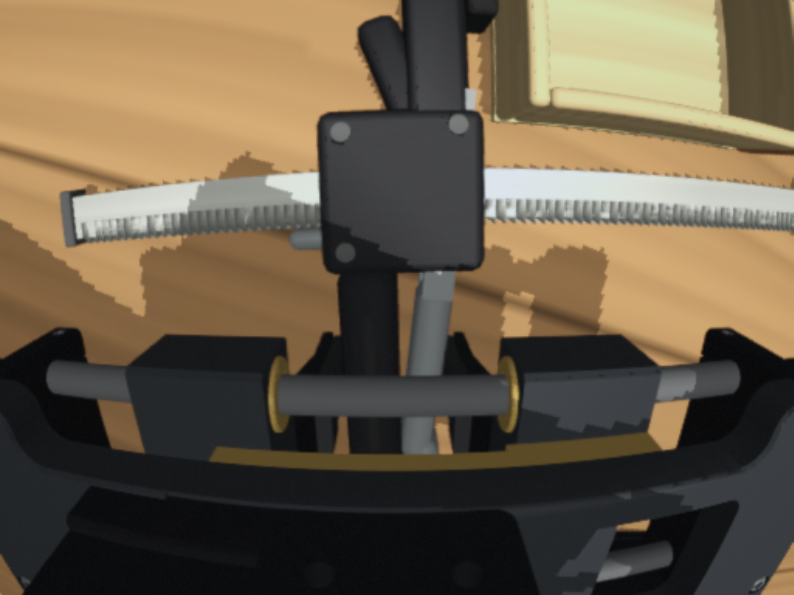

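Emit:
step_arm(
  slide=[
    [0, 0, 0],
    [0.007, -0.02, 0],
    [0.014, -0.043, 0],
    [0.021, -0.063, 0],
    [0.028, -0.084, 0],
    [0.035, -0.105, 0],
    [0.035, -0.105, 0],
  ],
  turn=[
    [0, 0, 0],
    [0, 0, 0],
    [0, 0, 0],
    [0, 0, 0],
    [0, 0, 0],
    [0, 0, 0],
    [0, 0, 0],
  ],
  jaw=0.78,
)

```text
time: 6.35
position: [0.503, 0.0067, 0.0054]
tool_rot: [0.417, 0.572, -0.417, 0.57]
ft_force: [-0.8, 0.1, -0.1]
grip_width: 0.0677
```

Run:
```python
from h import *
c=vision.camera('wrist'); save(cv2.resize(c['image'],None,fx=1.55,fy=1.55),'w5.png')
o=get_obs();print(o['position'],o['ft_force'],o['grip_width'])
```

```text
[0.5030476  0.0067579  0.00541274] [-1.37267169  0.19585165  0.45182874] 0.06756353548039493
```

View pics/w5.png

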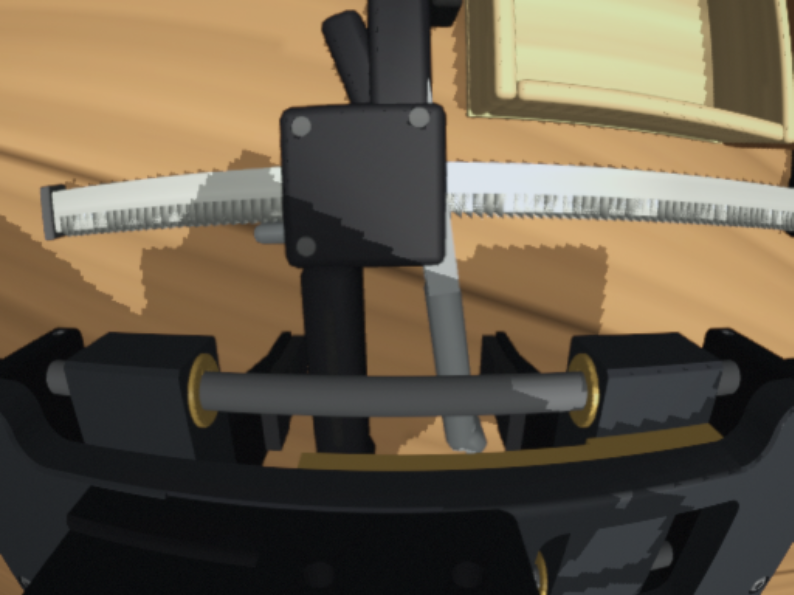

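Emit:
step_arm(
  slide=[
    [0, 0, 0],
    [-0.003, 0.01, 0],
    [-0.014, 0.043, 0],
    [-0.021, 0.063, 0],
    [-0.028, 0.084, 0],
    [-0.035, 0.105, 0],
    [-0.035, 0.105, 0],
    [-0.035, 0.105, 0],
  ],
  turn=[
    [0, 0, 0],
    [0, 0, 0],
    [0, 0, 0],
    [0, 0, 0],
    [0, 0, 0],
    [0, 0, 0],
    [0, 0, 0],
    [0, 0, 0],
  ],
  jaw=0.3,
  newtons=16,
)

```text
time: 7.2
position: [0.5004, 0.017, 0.0055]
tool_rot: [0.417, 0.571, -0.417, 0.571]
ft_force: [-0.5, -0.8, -1.0]
grip_width: 0.0353
```

Emit:
step_arm(
  slide=[
    [0, 0, 0],
    [0.007, -0.02, 0],
    [0.014, -0.043, 0],
    [0.021, -0.063, 0],
    [0.028, -0.084, 0],
    [0.035, -0.105, 0],
    [0.035, -0.105, 0],
  ],
  turn=[
    [0, 0, 0],
    [0, 0, 0],
    [0, 0, 0],
    [0, 0, 0],
    [0, 0, 0],
    [0, 0, 0],
    [0, 0, 0],
  ],
  jaw=0.78,
)

```text
time: 7.9
position: [0.5033, 0.0065, 0.0055]
tool_rot: [0.417, 0.571, -0.417, 0.57]
ft_force: [-0.1, -1.1, 0.2]
grip_width: 0.0674
```

Run:
```python
from h import *
c=vision.camera('wrist'); save(cv2.resize(c['image'],None,fx=1.55,fy=1.55),'w6.png')
s=vision.camera('scene'); save(cv2.resize(s['image'][150:270,190:310],None,fx=5,fy=5,interpolation=2),'s6.png')
o=get_obs();print(o['position'],o['ft_force'],o['grip_width'])
```

```text
[0.50337203 0.00665578 0.0055057 ] [ 0.26746405  0.12109534 -0.85217849] 0.06790957442701963
```

View pics/w6.png

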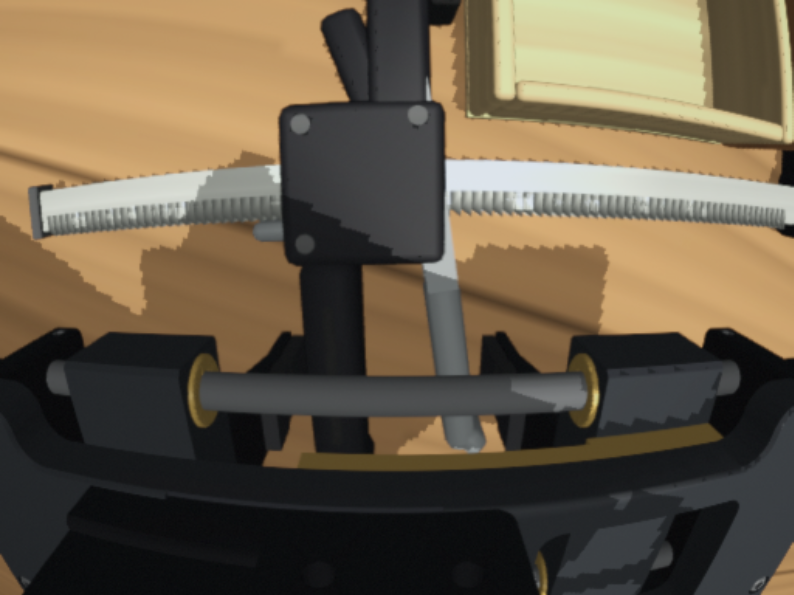

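View pics/s6.png

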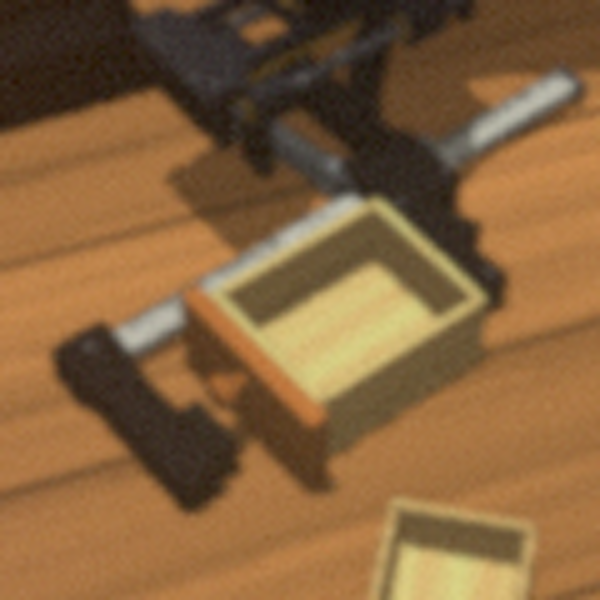

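Emit:
step_arm(
  slide=[
    [0, 0, 0],
    [-0.003, 0.01, 0],
    [-0.014, 0.043, 0],
    [-0.021, 0.063, 0],
    [-0.028, 0.084, 0],
    [-0.035, 0.105, 0],
    [-0.035, 0.105, 0],
    [-0.035, 0.105, 0],
  ],
  turn=[
    [0, 0, 0],
    [0, 0, 0],
    [0, 0, 0],
    [0, 0, 0],
    [0, 0, 0],
    [0, 0, 0],
    [0, 0, 0],
    [0, 0, 0],
  ],
  jaw=0.3,
  newtons=16,
)

```text
time: 8.8
position: [0.5005, 0.0169, 0.0055]
tool_rot: [0.417, 0.571, -0.417, 0.571]
ft_force: [-1.0, -0.2, 0.6]
grip_width: 0.0354
```

Run:
```python
from h import *
s=vision.camera('scene'); save(cv2.resize(s['image'][150:270,190:310],None,fx=5,fy=5,interpolation=2),'s7.png')
o=get_obs();print(o['position'],o['ft_force'],o['grip_width'])
```

```text
[0.50042642 0.0169306  0.00550945] [-1.01184393 -1.46125372  0.83052059] 0.03503941617888806
```

View pics/s7.png

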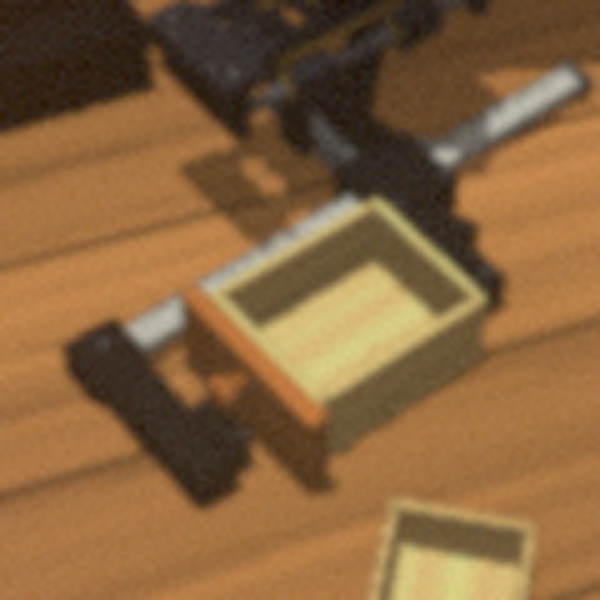

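Emit:
step_arm(
  slide=[
    [0, 0, 0],
    [0.007, -0.02, 0],
    [0.014, -0.043, 0],
    [0.021, -0.063, 0],
    [0.028, -0.084, 0],
    [0.035, -0.105, 0],
    [0.035, -0.105, 0],
  ],
  turn=[
    [0, 0, 0],
    [0, 0, 0],
    [0, 0, 0],
    [0, 0, 0],
    [0, 0, 0],
    [0, 0, 0],
    [0, 0, 0],
  ],
  jaw=0.78,
)

```text
time: 9.55
position: [0.5033, 0.0066, 0.0055]
tool_rot: [0.417, 0.571, -0.417, 0.57]
ft_force: [0.0, 0.3, 0.1]
grip_width: 0.0677
```

Emit:
step_arm(
  slide=[
    [0, 0, 0],
    [-0.003, 0.01, 0],
    [-0.014, 0.043, 0],
    [-0.021, 0.063, 0],
    [-0.028, 0.084, 0],
    [-0.035, 0.105, 0],
    [-0.035, 0.105, 0],
    [-0.035, 0.105, 0],
  ],
  turn=[
    [0, 0, 0],
    [0, 0, 0],
    [0, 0, 0],
    [0, 0, 0],
    [0, 0, 0],
    [0, 0, 0],
    [0, 0, 0],
    [0, 0, 0],
  ],
  jaw=0.3,
  newtons=16,
)

```text
time: 10.35
position: [0.5003, 0.017, 0.0055]
tool_rot: [0.417, 0.571, -0.417, 0.571]
ft_force: [-1.3, -0.5, -0.4]
grip_width: 0.0351
```

Run:
```python
from h import *
s=vision.camera('scene'); save(cv2.resize(s['image'][150:270,190:310],None,fx=5,fy=5,interpolation=2),'s8.png')
c=vision.camera('wrist'); save(cv2.resize(c['image'],None,fx=1.55,fy=1.55),'w8.png')
o=get_obs();print(o['position'],o['ft_force'],o['grip_width'])
```

```text
[0.50034781 0.0170121  0.00547675] [ 0.10543853 -0.47244991  0.13842173] 0.0347807849029512
```

View pics/s8.png

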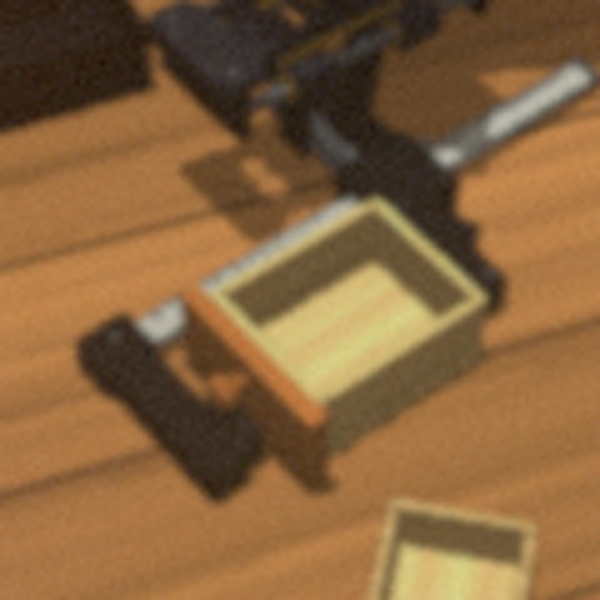

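View pics/w8.png

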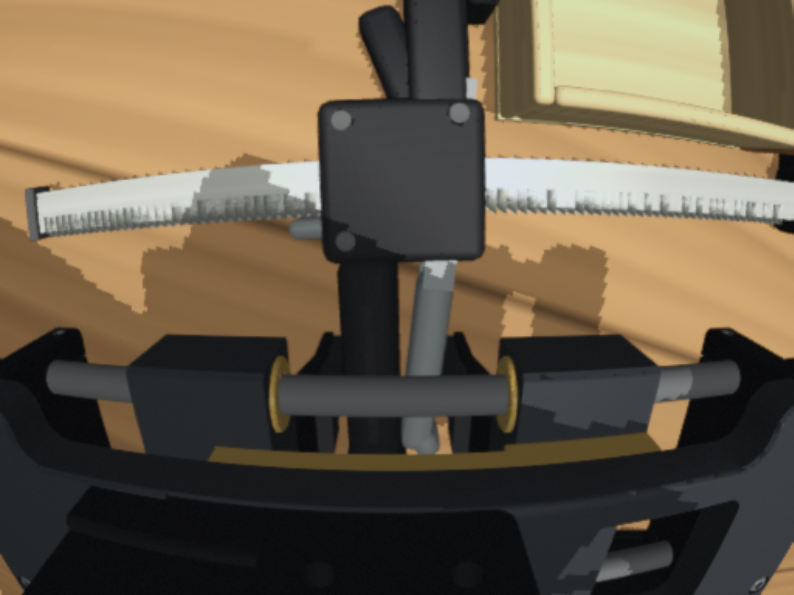

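Emit:
step_arm(
  slide=[
    [0, 0, 0],
    [0.007, -0.02, 0],
    [0.014, -0.043, 0],
    [0.021, -0.063, 0],
    [0.028, -0.084, 0],
    [0.035, -0.105, 0],
    [0.035, -0.105, 0],
  ],
  turn=[
    [0, 0, 0],
    [0, 0, 0],
    [0, 0, 0],
    [0, 0, 0],
    [0, 0, 0],
    [0, 0, 0],
    [0, 0, 0],
  ],
  jaw=0.78,
)

```text
time: 11.15
position: [0.5034, 0.0065, 0.0055]
tool_rot: [0.417, 0.571, -0.417, 0.57]
ft_force: [1.1, 0.1, 0.4]
grip_width: 0.0671
```

Emit:
step_arm(
  slide=[
    [0, 0, 0],
    [-0.003, 0.01, 0],
    [-0.014, 0.043, 0],
    [-0.021, 0.063, 0],
    [-0.028, 0.084, 0],
    [-0.035, 0.105, 0],
    [-0.035, 0.105, 0],
    [-0.035, 0.105, 0],
  ],
  turn=[
    [0, 0, 0],
    [0, 0, 0],
    [0, 0, 0],
    [0, 0, 0],
    [0, 0, 0],
    [0, 0, 0],
    [0, 0, 0],
    [0, 0, 0],
  ],
  jaw=0.3,
  newtons=16,
)

```text
time: 11.95
position: [0.5005, 0.0169, 0.0055]
tool_rot: [0.417, 0.571, -0.417, 0.571]
ft_force: [-0.5, -1.5, -0.0]
grip_width: 0.0348
```

Run:
```python
from h import *
s=vision.camera('scene'); save(cv2.resize(s['image'][150:270,190:310],None,fx=5,fy=5,interpolation=2),'s9.png')
o=get_obs();print(o['position'],o['ft_force'],o['grip_width'])
```

```text
[0.50050538 0.01692318 0.00550332] [-0.64996329 -0.68834975 -0.75842822] 0.03491511231082651
```

View pics/s9.png

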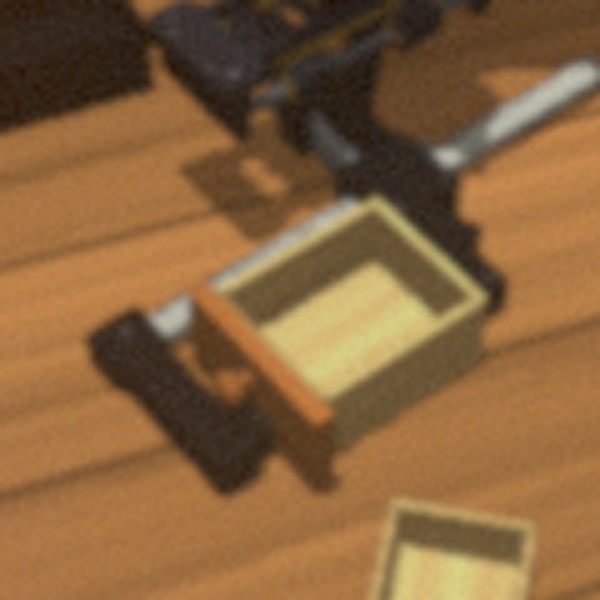

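Emit:
step_arm(
  slide=[
    [0, 0, 0],
    [0.007, -0.02, 0],
    [0.014, -0.043, 0],
    [0.021, -0.063, 0],
    [0.028, -0.084, 0],
    [0.035, -0.105, 0],
    [0.035, -0.105, 0],
  ],
  turn=[
    [0, 0, 0],
    [0, 0, 0],
    [0, 0, 0],
    [0, 0, 0],
    [0, 0, 0],
    [0, 0, 0],
    [0, 0, 0],
  ],
  jaw=0.78,
)

```text
time: 12.7
position: [0.5032, 0.0066, 0.0055]
tool_rot: [0.417, 0.571, -0.417, 0.57]
ft_force: [-0.8, 0.1, 0.0]
grip_width: 0.0672
```

Emit:
step_arm(
  slide=[
    [0, 0, 0],
    [-0.003, 0.01, 0],
    [-0.01, 0.03, 0],
    [-0.013, 0.04, 0],
    [-0.013, 0.04, 0],
  ],
  turn=[
    [0, 0, 0],
    [0, 0, 0],
    [0, 0, 0],
    [0, 0, 0],
    [0, 0, 0],
  ],
  jaw=0.57,
  newtons=16,
)

```text
time: 13.2
position: [0.5021, 0.011, 0.0055]
tool_rot: [0.417, 0.571, -0.417, 0.571]
ft_force: [0.2, 2.4, 0.3]
grip_width: 0.0502
```

Run:
```python
from h import *
s=vision.camera('scene'); save(cv2.resize(s['image'][150:270,190:310],None,fx=5,fy=5,interpolation=2),'s10.png')
o=get_obs();print(o['position'],o['ft_force'],o['grip_width'])
```

```text
[0.502094   0.01100564 0.00548048] [-0.1698577   1.84776804  1.00055883] 0.05013620393621966
```

View pics/s10.png

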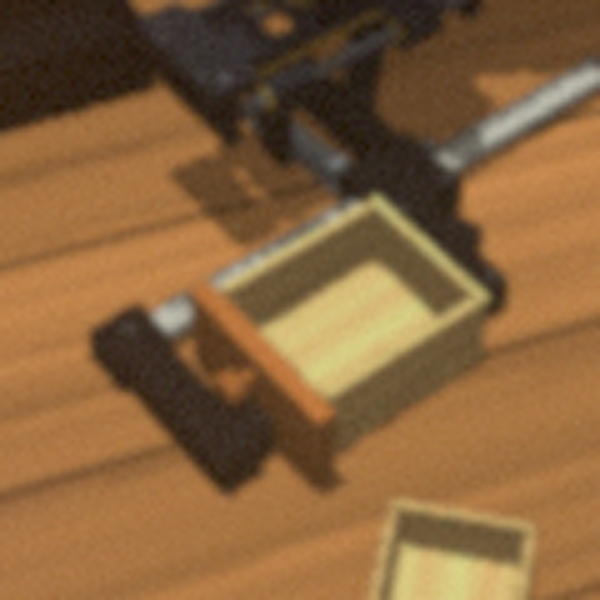

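Now continue this stroke slowly.

Emit:
step_arm(
  slide=[
    [-0.006, 0.018, 0],
    [-0.01, 0.03, 0],
    [-0.01, 0.03, 0],
    [-0.01, 0.03, 0],
  ],
  turn=[
    [0, 0, 0],
    [0, 0, 0],
    [0, 0, 0],
    [0, 0, 0],
  ],
  jaw=0.5,
)

```text
time: 13.65
position: [0.5015, 0.0137, 0.0055]
tool_rot: [0.417, 0.571, -0.417, 0.571]
ft_force: [0.1, 1.5, -0.1]
grip_width: 0.0438
```

Emit:
step_arm(
  slide=[
    [-0.006, 0.018, 0],
    [-0.01, 0.03, 0],
    [-0.01, 0.03, 0],
    [-0.01, 0.03, 0],
  ],
  turn=[
    [0, 0, 0],
    [0, 0, 0],
    [0, 0, 0],
    [0, 0, 0],
  ],
  jaw=0.3,
)

```text
time: 14.05
position: [0.5005, 0.0166, 0.0055]
tool_rot: [0.417, 0.571, -0.417, 0.571]
ft_force: [-1.0, -0.5, -1.8]
grip_width: 0.0375
```

Run:
```python
from h import *
s=vision.camera('scene'); save(cv2.resize(s['image'][150:270,190:310],None,fx=5,fy=5,interpolation=2),'s11.png')
o=get_obs();print(o['position'],o['ft_force'],o['grip_width'])
```

```text
[0.50044223 0.01658509 0.00550977] [-1.25145015 -0.70605182 -1.17841281] 0.03724068833651592
```

View pics/s11.png

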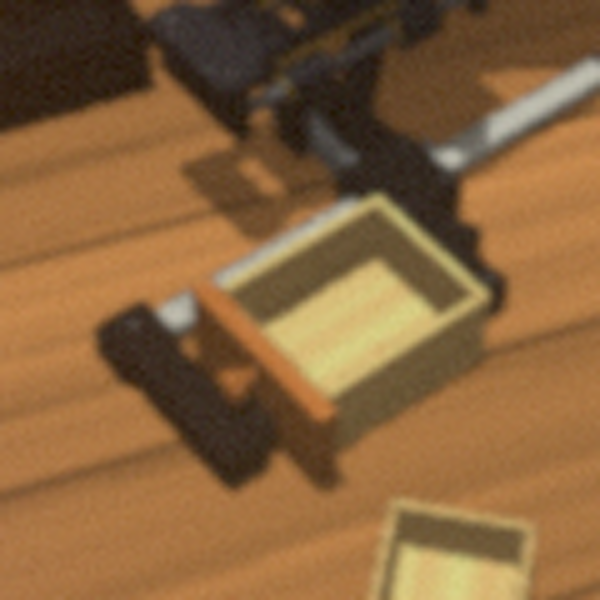

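Emit:
step_arm(
  slide=[
    [0, 0, 0],
    [0, 0, 0],
    [0, 0, 0],
    [0, 0, 0],
  ],
  turn=[
    [0, 0, 0],
    [0, 0, 0],
    [0, 0, 0],
    [0, 0, 0],
  ],
)

```text
time: 14.5
position: [0.5005, 0.0166, 0.0055]
tool_rot: [0.417, 0.571, -0.417, 0.571]
ft_force: [-1.0, 0.2, -0.0]
grip_width: 0.0375
```

Emit:
step_arm(
  slide=[
    [0, 0, 0],
    [0, 0, 0],
    [0, 0, 0],
    [0, 0, 0],
  ],
  turn=[
    [0, 0, 0],
    [0, 0, 0],
    [0, 0, 0],
    [0, 0, 0],
  ],
)

```text
time: 14.9
position: [0.5005, 0.0166, 0.0055]
tool_rot: [0.417, 0.571, -0.417, 0.571]
ft_force: [-1.8, 1.2, -1.4]
grip_width: 0.0378
```

Run:
```python
from h import *
s=vision.camera('scene'); save(cv2.resize(s['image'][185:250,220:300],None,fx=9,fy=9,interpolation=2),'s12.png')
c=vision.camera('wrist'); save(cv2.resize(c['image'][0:130,200:460],None,fx=3,fy=3,interpolation=2),'w12.png')
t=vision.camera('top'); save(cv2.resize(t['image'][155:225,225:315],None,fx=8,fy=8,interpolation=2),'t12.png')
```

View pics/s12.png

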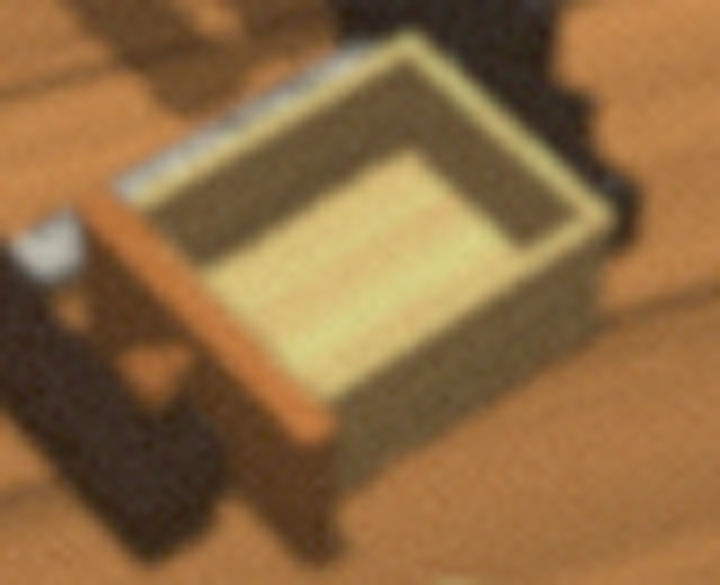

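View pics/w12.png

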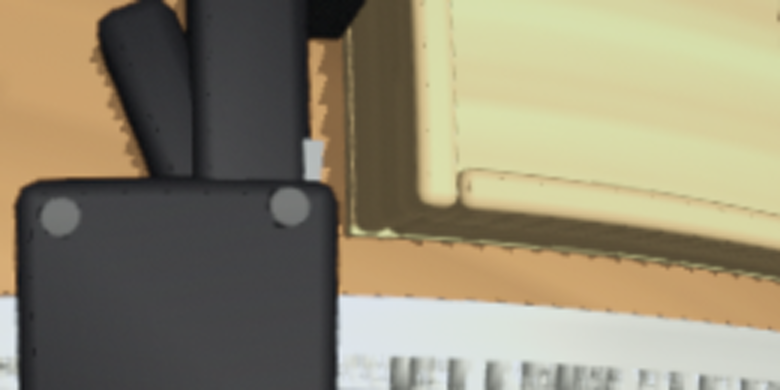

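View pics/t12.png

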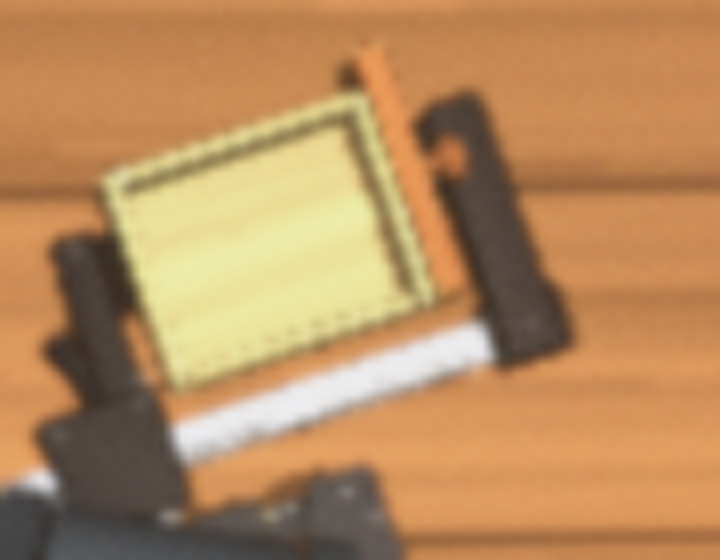

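Emit:
step_arm(
  slide=[
    [0, 0, 0],
    [0, 0, 0],
    [0, 0, 0],
    [0, 0, 0],
    [0, 0, 0],
    [0, 0, 0],
  ],
  turn=[
    [0, 0, 0],
    [0, 0, 0],
    [0, 0, 0],
    [0, 0, 0],
    [0, 0, 0],
    [0, 0, 0],
  ],
  newtons=17,
)

```text
time: 15.65
position: [0.5005, 0.0166, 0.0055]
tool_rot: [0.417, 0.571, -0.417, 0.571]
ft_force: [-1.7, 0.6, -1.0]
grip_width: 0.0374
```

Emit:
step_arm(
  slide=[
    [0, 0, 0],
    [0, 0, 0],
    [0, 0, 0],
    [0, 0, 0],
  ],
  turn=[
    [0, 0, 0],
    [0, 0, 0],
    [0, 0, 0],
    [0, 0, 0],
  ],
)

```text
time: 16.05
position: [0.5005, 0.0166, 0.0055]
tool_rot: [0.417, 0.571, -0.417, 0.571]
ft_force: [-2.7, 0.8, -1.4]
grip_width: 0.0373
```

Emit:
step_arm(
  slide=[
    [0, 0, 0],
    [0, 0, 0],
    [0, 0, 0],
    [0, 0, 0],
    [0, 0, 0],
    [0, 0, 0],
  ],
  turn=[
    [0, 0, 0],
    [0, 0, 0],
    [0, 0, 0],
    [0, 0, 0],
    [0, 0, 0],
    [0, 0, 0],
  ],
  newtons=19,
)

```text
time: 16.65
position: [0.5003, 0.0166, 0.0055]
tool_rot: [0.417, 0.571, -0.417, 0.571]
ft_force: [-3.8, 2.6, 0.1]
grip_width: 0.0363
```

Run:
```python
from h import *
d=np.load('top0.npz');c0={k:d[k] for k in d.files}
t=vision.camera('top')
for n,c in(('before',c0),('now',t)):
    save(cv2.resize(c['image'][160:225,225:315],None,fx=8,fy=8,interpolation=2),'t_%s.png'%n)
W=[]
for i in range(6):
    c=vision.camera('scene'); W.append(get_obs()['grip_width'])
print(np.mean(W),np.std(W))
for nm in('tray','front'):
    for s in vision.silhouettes(c,nm)[:4]: print(nm,s['centre'],s['p'])
d=np.load('scene0.npz');
save(np.hstack([cv2.resize(x[180:260,215:300],None,fx=4.6,fy=4.6,interpolation=2) for x in(d['image'],c['image'])]),'s_cmp.png')
```

```text
0.03623694442842582 0.00017718272605138434
tray [347.2, 253.1] 0.94
tray [277.2, 270.3] 0.83
tray [199.1, 157.5] 0.8
tray [149.8, 261.5] 0.67
front [243.4, 223.6] 0.91
```

View pics/s_cmp.png

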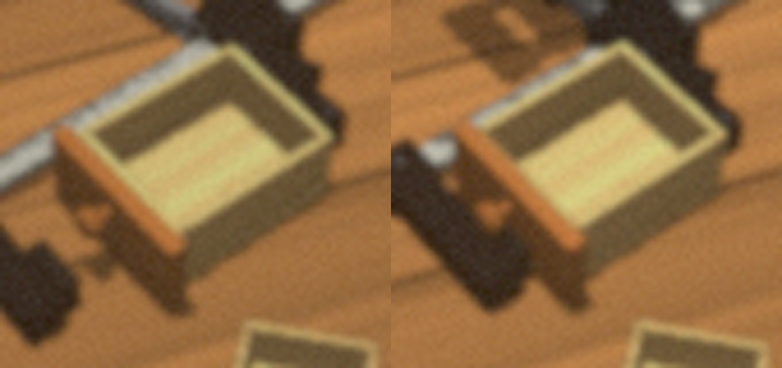

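View pics/t_before.png

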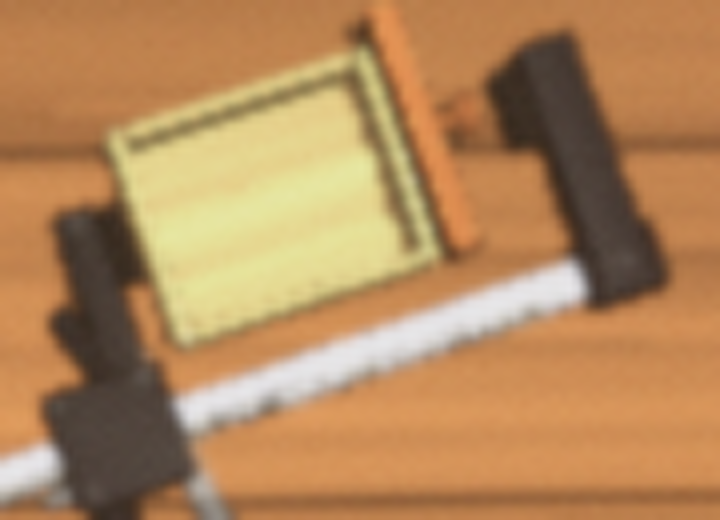

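View pics/t_now.png

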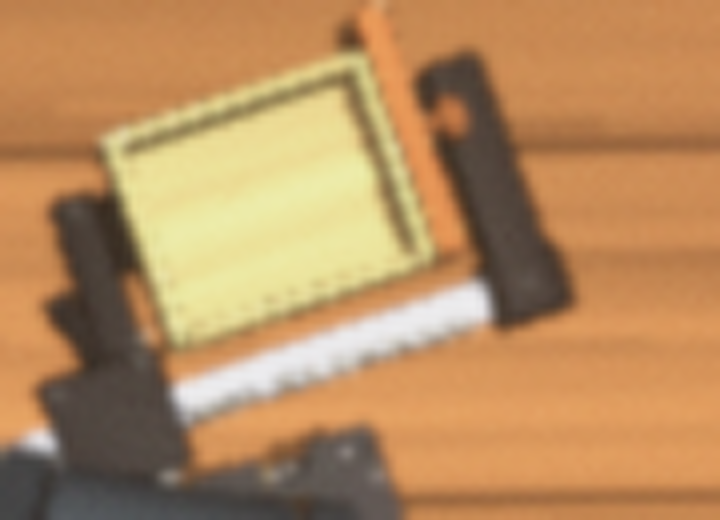

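Run:
```python
from h import *
o=get_obs();print(o['time'],o['grip_width'],o['ft_force'])
print(hand_in())
```

```text
17.1 0.03604897585304054 [-4.94506379  3.35993127 -0.64435419]
the job is handed in; nothing more can be done
None
```

I pumped the clamp with five full squeezes, let the trigger out each time, and made a sixth squeeze that stopped on the work. I handed the job in at 17.1 s with the fingers still squeezing the trigger at 19 N.

- **Grip:** The last squeeze stopped at 37.5 mm over grip and trigger; the free squeezes had gone home to 35 mm. Raising the squeeze from 16 to 19 N moved it only to about 36.2 mm, as expected with the rubber pad pressed against the drawer. By the figures in your brief that is roughly 27 N at the jaw; I could not measure the jaw force directly.
- **Joint:** In the top and scene pictures the front sits flush on the tray with no visible gap, and the far and rear pads appear to touch the front and the tray. The drawer looks level. These pictures are too coarse to confirm the 1.5 mm gap limit or the 0.04 rad angle limit exactly.
- **Surroundings:** I took the arm nowhere near the glue, screwdriver and tape, but I did not measure their positions again at the end.
- **One check weaker than expected:** Going from 16 to 17 N changed the opening by only about 0.2 mm. I therefore went up to 19 N, where the pad did give.

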